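# Refit the rotor on a bench centrifuge's splined drive and shut the lid

### The job

The small bench centrifuge has been cleaned and its rotor must go back on: set the eight-place rotor on the splined drive spindle, press lightly and rock it round until you feel the teeth drop in, turn it no further, and slide it down fully home without forcing the braked drive. Then let go of it and swing the clear lid fully shut. Leave the other things on the desk where they are.

Things in the scene. Friction and masses are not known exactly. Their poses are not given: they have to be found in the camera images.
- rotor_grip (a point): Black fluted upright grip, 24 mm across, any grasp angle, on the axis of the loose aluminium rotor (about 0.26 kg, 92 mm across, eight tube places). Point: on the axis, 50 mm above the rotor's underside, 14 mm below the grip's top. The rotor's rim stands 28 mm above its underside: keep fingertips above 30 mm there. z = rotor's axis, up.
- rotor_bore (a point): Centre of the rotor's flat underside, mouth of its splined bore (26 mm deep, open downward): six lands, 18 mm across between their faces, and six parallel grooves 6.6 mm wide, 26 mm across, every 60 degrees. The mouth has a small chamfer. z up along the axis.
- drive: Drive in the middle of the bowl. Origin: centre of its steel shoulder, 34 mm across, on which the seated rotor's underside rests; z up. It sits on rubber: sinks about 1 mm per 3 N pressed, at most 5 mm, then it is solid; its motor brake stops the spindle from turning (slips at 0.6 N m). More than 25 N on it, pressing down or sideways on the teeth, damages it.
- spindle_nose (a point): Tip of the splined spindle on the drive, 24 mm above the shoulder. Smooth conical nose, 16 mm across at its foot; below it six teeth 5 mm wide, 24 mm across the tips, 16 mm at the root, flat tops 16 mm above the shoulder: there the rotor's underside stops until the teeth mesh. z up; axes do not turn with the spindle.
- centrifuge: Small round white bench centrifuge, fixed, 178 mm across, 72 mm high to the rim, open bowl 130 mm across. Origin: centre of its underside, below the spindle; -x its front, +x its hinge side. The angle of the spindle's teeth is not measured and differs each time: find it by feel. The teeth drop in at six angles, 60 degrees apart, with about 8 degrees of play in all at each.
- lid (a joint): Angle of the lid: 0 shut, 1.52 to 1.7 open at the start (standing up at the back). A stiff hinge holds it wherever it is left; about 2 N at the front tab moves it. While the rotor is not home the lid cannot shut.
- lid_front (a point): Outer face of the lid's white front tab (40 mm wide, 6 mm thick, reaching 25 mm farther out), 172 mm from the hinge line. The lid is a clear dome, 160 mm across, 40 mm high over its rim, crown flat over the middle 96 mm. Axes turn with the lid: -x from hinge to tab, z out of the crown (straight up when shut). Push it shut from this outer side.
- lid_hinge (a point): Middle of the lid's hinge line, at the back of the centrifuge, 94 mm behind the spindle's axis, 72.5 mm above the desk. y is the hinge line; axes turn with the lid.
- tip_box: Blue pipette tip box with a clear lid, 92 x 122 x 81 mm, loose; origin under its centre. Leave it alone.
- beaker: Glass beaker, 72 mm across, 90 mm high, loose; origin under its centre. Leave it alone.
- mouse: Black computer mouse, 113 x 62 x 44 mm, loose. Leave it alone.
- vial0: Small capped vial, 12 mm across, 34 mm high, loose; origin under its centre. Leave it alone.
There are look-alikes about, which are no part of the job. What is shaped like the part that bears rotor_grip but pink or purple is not meant.

How it is judged (in metres and radians):
On the way:
1. the rotor is meshed and fully home on the drive, the lid still open (z of rotor_grip in the frame of drive between 0.047 and 0.0525 m and horizontal distance between rotor_grip and drive below 0.006 m and angle between rotor_grip's own z axis and vertical below 0.07 rad and value of joint lid above 0.3 rad), for 0.3 s.
At the end, for the whole second after the job is handed in: The rotor sits on the drive's shoulder (its underside within 2.5 mm of it), centred within 6 mm, upright within 4 degrees, and the lid is shut to within 0.05 rad, everything let go (z of rotor_grip in the frame of drive between 0.047 and 0.0525 m and horizontal distance between rotor_grip and drive below 0.006 m and angle between rotor_grip's own z axis and vertical below 0.07 rad and value of joint lid below 0.05 rad); the robot touches nothing.
It fails at once if the drive was loaded with more than 25 N (contact force between drive and anything else above 25 N).
It fails at once if the rotor was tipped over (angle between rotor_grip's own z axis and vertical above 0.7 rad).
It fails at once if a bystander was shifted by more than 3 cm (distance of any of tip_box, beaker, mouse, vial0 from where it was at the start of the episode above 0.03 m).
It also fails if it takes over 67 s, if anything falls off the work surface, if the arm or the gripper's body presses on something with over 40 N, if the wrist force passes 120 N, or if a joint passes its speed limit or range.

### The arm

A 7-joint arm with a two-finger parallel gripper is mounted at the origin on a cart in front of the work surface, level with it; the furniture and walls round the work are solid. World frame = base frame: x ahead of the robot, y to its left, z up, the work surface at z = 0. Lengths are in mm, angles in degrees, forces in N, time in s.
With the tool pointing down it reaches from about 425 to 950 mm from the base axis. Payload 4.7 kg.
Tool frame: the origin (TCP) lies on the centre line of the jaws, within the pads' length; the fingertips stand 22 mm ahead of it and the grasp point (between the pads) lies 3 mm ahead of it; z points along the fingers, y is the line along which they close (so a half turn about z gives the same grasp; the last joint's range is limited). The gripper opens to 85 mm and grips with 20 to 120 N. Pads are 22 mm wide; open, the fingers measure 114 mm over their backs; the gripper's body (76 mm by 85 mm) begins 54 mm behind the grasp point. The pads swing forward as they close: fully open they stand 13 mm farther back than shut.
Start: joints at [-73.963, 26.849, -2.785, 87.806, 1.381, 65.374, -4.715], TCP at [205.103, 643.101, 253.335] pointing down, gripper open.
Joint ranges: [-148.3, 148.3], [-19.14, 114.17], [-79.39, 73.82], [5.75, 140.21], [-59.74, 239.74], [12.07, 113.84], [-152.46, 152.46]. Speed limits (degrees/s): [147.25, 147.25, 180, 180, 180, 180, 180].

### API

Orientations are given as a 3x3 rotation matrix whose columns are the frame's x, y, z axes.
In Python, from station import status, cams, manip gives the robot as it stands. The module is installed in compiled form; this text tells all that it offers.
- The arm moves only by the tool send_rows, never from a script. Its argument "targets" is a list of rows, each a list of 4 numbers: the shift along the tool's x, y, z scaled (see below), then the turn about the tool's z scaled (see below). A call has 1 to 12 rows; each row is the pose to reach, as a shift and turn from the pose commanded when the call began, along the tool's axes at that moment, turning the shorter way round; what a row does not reach only later rows make up. The controller multiplies each number of a shift by 0.15 m and each number of a turn by 180 degrees. A row lasts 1/8 s, in which the tool goes at most 62.5 mm and 10.7 degrees, less where a joint would pass 70% of its speed; a pose out of reach is approached as far as the arm can. A call with a number of a shift or a turn outside -1 to 1 is refused whole. A call with a gripper value outside its range is refused whole. "fingers" is the opening, from 0 (shut) to 1 (fully open), set as the call begins (left out, the last holds). The fingers move at their own pace and stop on an object; the grip force is fixed at half the most. Time passes only in rows, so rows that repeat a pose let the fingers close. It gives the time, the measured TCP pose, the force, the opening and the grip force at its end, in the units of the state.
- status.get_obs(): the state, without advancing time (a new reading comes with each control period).
- cams.capture(name): name is "scene" or "side" or "wrist"; returns a dict with "frame" (480x640x3 uint8, red, green, blue), "z_map" (480x640 float32, mm along the optical axis (not along the pixel's ray), 0 where there is no reading), "vfov" (degrees; the focal length in pixels is half the picture's height over the tangent of half this angle, whatever the lens; pixels are square), "cx", "cy" (the principal point, pixels), "k1" (the pictures are not rectified: a ray, as slopes to the right and down, at radius r is drawn at 1 + k1 r^2 times it, then the intrinsics apply), "rvec" (rotation vector, rad) and "tvec" (3), from world to camera coordinates, as OpenCV has them; the wrist camera has in their place "hand_eye" (4x4, takes a point from camera to tool coordinates, whose origin is the TCP and whose axes are the flange's). Camera axes: x right, y down, z forward; pixel columns grow to the right and rows downward; lengths in mm; the calibration is good to about 2 mm. A picture is of the moment at which its call begins: read the wrist's pose just before it.
- manip.close_job(): hands the job in; it is judged then, once.
The state is a dict: "t": time; "joint_positions": joint angles; "dq": joint speeds; "effort": joint torques, N m; "eef_pos": TCP position; "ee_rot": TCP orientation; "ft_force": force on the tool from outside, world axes, zero at the start; "torque": the same for the moment, N m; "finger_gap": finger opening in mm; "gripper_force": force on a finger pad.
Only numpy, scipy, OpenCV 4.12 (cv2) and the standard library are available. Lean on these libraries where they do the work, as an engineer would, in place of code of your own. Each camera call takes 0.05 s, during which the arm holds its last target. There are 200 camera calls.

## Working session

There is one attempt and no reset: what is moved stays moved. The work goes in short steps, Python scripts to look and compute and a tool call to move; the robot and the scene stay as the last step left them, time stands still between calls to the robot, and variables do not carry over. Pictures are saved under pics/ and viewed, at most 10 in all, crops included, and the job is handed in when it is done.

Besides the shell and the picture viewer there is one more tool, called after ">>>" as name([rows], argument=value, ...), one row to a line, values as JSON. send_rows: Moves the arm, as the interface text tells. Its arguments: {"type":"object","properties":{"targets":{"type":"array"},"fingers":{"type":"number"}},"required":["targets"]}

```bash
mkdir -p pics
cat > h.py <<'E'
import numpy as np, cv2
from station import status, cams, manip
def save(c,name,crop=None,s=1):
    f=c["frame"][:,:,::-1]
    if crop: f=f[crop[1]:crop[3],crop[0]:crop[2]]
    cv2.imwrite("pics/"+name,cv2.resize(f,None,fx=s,fy=s,interpolation=cv2.INTER_CUBIC))
def cloud(c,obs=None):
    H,W=c["z_map"].shape; f=H/2/np.tan(np.radians(c["vfov"])/2)
    u,v=np.meshgrid(np.arange(W),np.arange(H))
    K=np.array([[f,0,c["cx"]],[0,f,c["cy"]],[0,0,1.]])
    p=cv2.undistortPoints(np.stack([u,v],-1).reshape(-1,1,2).astype(float),K,np.array([c["k1"],0,0,0.])).reshape(H,W,2)
    z=c["z_map"]; P=np.dstack([p[...,0]*z,p[...,1]*z,z]).reshape(-1,3)
    if "rvec" in c:
        R=cv2.Rodrigues(np.array(c["rvec"],float))[0]; P=(P-np.array(c["tvec"]).reshape(1,3))@R
    else:
        T=np.array(c["hand_eye"]); P=P@T[:3,:3].T+T[:3,3]
        P=P@np.array(obs["ee_rot"]).reshape(3,3).T+np.array(obs["eef_pos"])
    P=P.reshape(H,W,3); P[z<=0]=np.nan
    return P
E
python3 - <<'E'
from h import *
o=status.get_obs(); print({k:np.round(v,3).tolist() for k,v in o.items()})
for n in ["scene","side"]:
    c=cams.capture(n); save(c,n+"0.png"); np.savez("pics/"+n+"0.npz",P=cloud(c),f=c["frame"])
    print(n,c["vfov"],c["k1"])
    if "rvec" in c: print((-cv2.Rodrigues(np.array(c["rvec"]))[0].T@np.array(c["tvec"]).reshape(3)).round())
E
```

```text
{'t': 0.0, 'joint_positions': [-73.964, 26.898, -2.784, 87.875, 1.378, 65.372, -4.715], 'dq': [-0.06, 0.029, -0.069, 0.017, 0.036, -0.077, 0.067], 'effort': [0.0, -51.03, -0.046, -23.771, 0.011, 0.008, 0.0], 'eef_pos': [204.954, 642.566, 252.244], 'ee_rot': [[-0.953, 0.304, -0.001], [0.304, 0.953, -0.002], [-0.0, -0.002, -1.0]], 'ft_force': [0.257, 1.602, 0.091], 'torque': [0.015, -0.014, 0.079], 'gripper_force': 0.0, 'finger_gap': 85.352}
scene 53.316635808576095 -0.05271057565307942
[   27. -1068.   596.]
side 51.58081163410142 -0.0037388268045181992
[461. 887. 800.]
```

View pics/scene0.png

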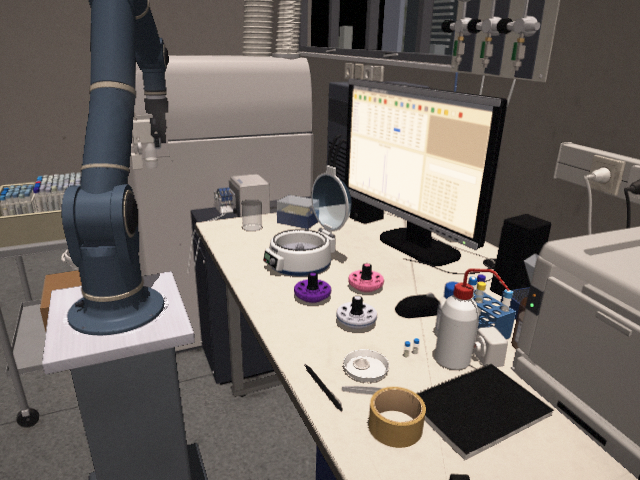

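View pics/side0.png

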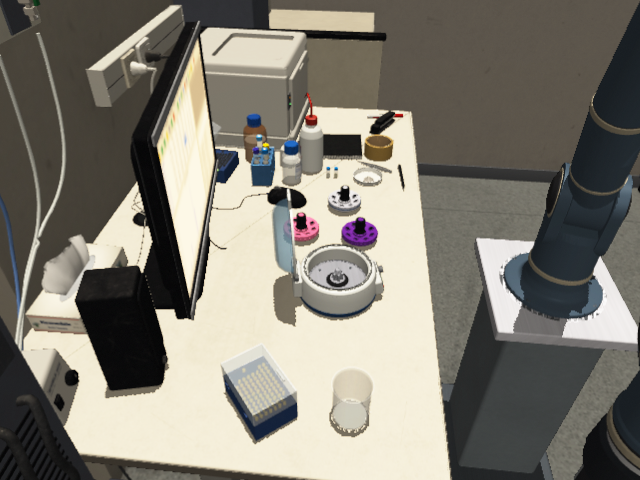

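The scene view shows the aluminium rotor at (357,313), with a purple look-alike at (313,288) and a pink one at (366,277). The open centrifuge is at (300,250) with its lid standing at (332,200). In the side view the aluminium rotor is at (345,198), purple at (360,232), pink at (302,227), and the spindle is at about (338,277). The white dish with a lump at scene (365,365) could also be mistaken for it. I choose the silver one with the black grip.

Run:
```python
from h import *
from scipy.optimize import least_squares
def circ(q):
    r=least_squares(lambda p:np.hypot(q[:,0]-p[0],q[:,1]-p[1])-p[2],[*q[:,:2].mean(0),40],loss='soft_l1',f_scale=1.)
    return r.x.round(1)
for n,ru,cu in [("scene",(325,290,390,335),(250,220,345,280)),("side",(322,178,368,215),(285,238,392,318))]:
    d=np.load(f"pics/{n}0.npz"); P=d["P"]; f=d["f"]
    q=P[ru[1]:ru[3],ru[0]:ru[2]].reshape(-1,3); q=q[np.isfinite(q[:,2])]
    g=q[q[:,2]>40]; c0=g[:,:2].mean(0); print(n,"grip n",len(g),"top",np.percentile(g[:,2],[5,50,98]).round(1),"xy",c0.round(1), "toppts",g[g[:,2]>g[:,2].max()-6][:,:2].mean(0).round(1))
    r=q[(q[:,2]>8)&(q[:,2]<35)]; print(" body range",np.percentile(r[:,:2],[1,99],axis=0).round(1), "z98",np.percentile(r[:,2],98).round(1))
    q=P[cu[1]:cu[3],cu[0]:cu[2]].reshape(-1,3); q=q[np.isfinite(q[:,2])]
    rim=q[(q[:,2]>66)&(q[:,2]<76)]; print(" rim",len(rim),circ(rim), np.percentile(rim[:,:2],[1,99],axis=0).round(1))
    if n=="side":
        s=P[262:292,322:354].reshape(-1,3); s=s[np.isfinite(s[:,2])]; c=circ(rim)[:2]
        s=s[np.hypot(*(s[:,:2]-c).T)<20]; print(" spindle",len(s),np.percentile(s[:,2],[2,25,50,75,98]).round(1)); t=s[s[:,2]>np.percentile(s[:,2],98)-5]; print(" tip",t.mean(0).round(1))
    # lid points
    L=P.reshape(-1,3); c=circ(rim)[:2]
    m=(np.hypot(*(L[:,:2]-c).T)<170)&(L[:,2]>90)&(L[:,2]<280); print(" lid",m.sum(),np.nanpercentile(L[m],[1,50,99],axis=0).round(0).tolist())
    save(dict(frame=f),n+"1.png",(250,150,400,340),4 if 0 else 3)
```

```text
scene grip n 149 top [41.7 56.9 66.4] xy [ 496.3 -264.7] toppts [ 498.  -261.7]
 body range [[ 454.1 -305.7]
 [ 581.2 -149.5]] z98 31.9
 rim 619 [497.2  70.8  76.1] [[414.6  -7.8]
 [593.9 149.9]]
 lid 1861 [[575.0, 15.0, 93.0], [609.0, 123.0, 161.0], [634.0, 173.0, 265.0]]
side grip n 88 top [42.1 57.4 65.8] xy [ 497.3 -251.6] toppts [ 497.1 -255.9]
 body range [[ 439.6 -386.2]
 [ 540.  -209.6]] z98 30.5
 rim 1300 [494.2  81.   75. ] [[412.9   2.6]
 [583.4 158.7]]
 spindle 233 [33.  37.5 40.  53.4 64. ]
 tip [493.3  79.4  62. ]
 lid 1470 [[572.0, 76.0, 124.0], [596.0, 154.0, 211.0], [626.0, 179.0, 269.0]]
```

View pics/scene1.png

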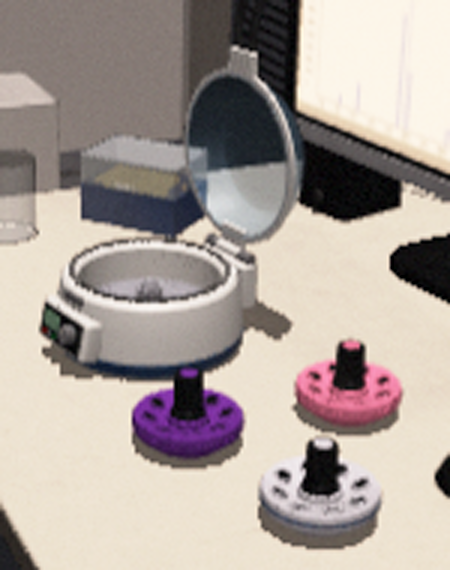

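View pics/side1.png

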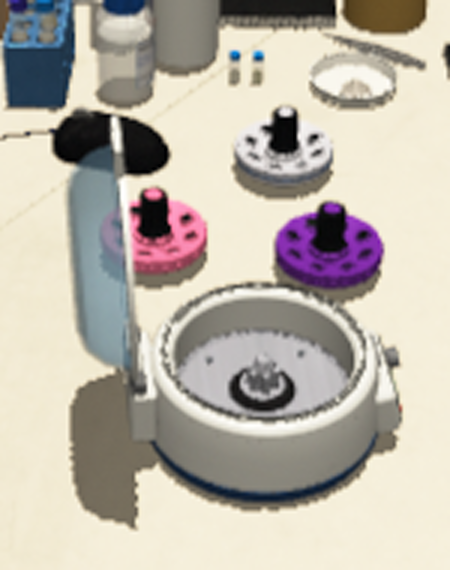

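The crops confirm that the silver rotor with the black grip (scene (357,313)) is the right one: it lies beside the purple and pink ones, with its grip top at z≈65. I'm moving to hover over the spindle first, for a wrist view on the way.

>>> send_rows([
  [-0.25,-0.25,-0.3,0.06],
  [-0.5,-0.5,-0.5,0.12],
  [-0.75,-0.75,-0.65,0.18],
  [-1,-1,-0.65,0.24],
  [-1,-1,-0.65,0.3],
  [-1,-1,-0.65,0.36],
  [-1,-1,-0.65,0.4017],
  [-1,-1,-0.65,0.4017],
], fingers=0.6)

```text
t: 1.1
eef_pos: [302.2, 454.4, 350.4]
ee_rot: [[-0.002, 1.0, -0.0], [1.0, 0.002, -0.001], [-0.001, -0.0, -1.0]]
ft_force: [-0.0, -0.3, -0.2]
finger_gap: 51.2
gripper_force: 0.0
```

Run:
```python
from h import *
o=status.get_obs(); print({k:np.round(v,3).tolist() for k,v in o.items() if k in("t","eef_pos","ee_rot","finger_gap","joint_positions","ft_force")})
c=cams.capture("wrist"); print(np.round(c["hand_eye"],3).tolist(),c["vfov"])
```

```text
{'t': 1.1, 'joint_positions': [-70.443, 10.363, 11.351, 98.457, -2.138, 71.436, -58.49], 'eef_pos': [302.23, 454.4, 350.432], 'ee_rot': [[-0.002, 1.0, -0.0], [1.0, 0.002, -0.001], [-0.001, -0.0, -1.0]], 'ft_force': [-0.033, -0.256, -0.154], 'finger_gap': 51.158}
[[0.001, -0.953, -0.304, 76.85], [1.0, 0.001, -0.0, -1.106], [0.0, -0.304, 0.953, -120.679], [0.0, 0.0, 0.0, 1.0]] 59.176952921809026
```

>>> send_rows([
  [-0.33,0.2,0,0],
  [-0.67,0.4,0,0],
  [-1,0.6,0,0],
])

```text
t: 1.52
eef_pos: [393.1, 302.9, 350.7]
ee_rot: [[-0.003, 1.0, 0.0], [1.0, 0.003, 0.0], [0.0, 0.0, -1.0]]
ft_force: [1.1, 0.3, 0.3]
finger_gap: 51.2
gripper_force: 0.0
```

>>> send_rows([
  [-0.33,0.2,0,0],
  [-0.67,0.4,0,0],
  [-1,0.6,0,0],
])

```text
t: 1.9
eef_pos: [483.1, 152.8, 350.9]
ee_rot: [[-0.002, 1.0, 0.0], [1.0, 0.002, 0.001], [0.001, 0.0, -1.0]]
ft_force: [1.1, 0.2, -0.0]
finger_gap: 51.3
gripper_force: 0.0
```

>>> send_rows([
  [-0.3,0,0,0],
  [-0.3,0,0,0],
  [-0.3,0,0,0],
  [-0.3,0,0,0],
])

```text
t: 2.4
eef_pos: [482.2, 111.2, 350.6]
ee_rot: [[-0.003, 1.0, -0.0], [1.0, 0.003, 0.0], [0.0, -0.0, -1.0]]
ft_force: [-0.1, 0.4, -0.8]
finger_gap: 51.3
gripper_force: 0.0
```

Run:
```python
from h import *
o=status.get_obs(); c=cams.capture("wrist"); P=cloud(c,o); save(c,"wrist0.png"); np.savez("pics/w0.npz",P=P,f=c["frame"])
print(o["t"],np.round(o["eef_pos"],1),np.round(o["joint_positions"],1))
```

```text
2.4 [482.2 111.2 350.6] [-44.2   4.9  28.7 105.2  -2.5  70.5 -14.6]
```

View pics/wrist0.png

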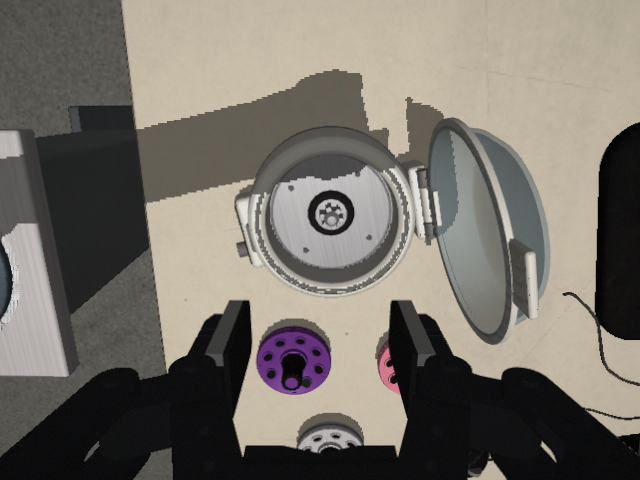

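The wrist view shows the spindle at (331,212), the hinge at (425,200), the lid tab at (523,280) and the front panel at (248,228). Purple is at (293,360), pink at (393,370), and the silver rotor's edge is at (330,440).

Run:
```python
from h import *
d=np.load("pics/w0.npz"); P=d["P"]
def reg(u0,v0,u1,v1): 
    q=P[v0:v1,u0:u1].reshape(-1,3); return q[np.isfinite(q[:,2])]
q=reg(235,120,425,300); r=q[(q[:,2]>69)&(q[:,2]<76)]
e=cv2.minEnclosingCircle(r[:,:2].astype(np.float32)); print("rim",np.median(r[:,2]),e)
s=reg(305,188,358,238); 
for lo,hi in[(33,37),(37,44),(50,58.5),(58.5,70)]:
    t=s[(s[:,2]>lo)&(s[:,2]<hi)]; print(lo,hi,len(t),t.mean(0).round(1) if len(t) else 0, (t.min(0)/2+t.max(0)/2).round(1) if len(t) else 0)
for n,b in dict(hinge=(418,190,432,210),front=(236,195,262,268),tab=(513,240,538,318),lidring=(430,118,520,345)).items():
    t=reg(*b); t=t[t[:,2]>40]; print(n,len(t),np.percentile(t,[2,50,98],axis=0).round(1).tolist())
for n,b in dict(purple=(255,320,335,395),).items():
    t=reg(*b);t=t[(t[:,2]>20)&(t[:,2]<40)];print(n,t.mean(0).round(1))
t=reg(295,410,370,446); b=t[(t[:,2]>22)&(t[:,2]<34)]; print("rotor",len(b),cv2.minEnclosingCircle(b[:,:2].astype(np.float32)),b[:,0].min(),b[:,0].max())
```

```text
rim 71.48843040131356 ((497.35565185546875, 85.01091766357422), 93.24925994873047)
33 37 1228 [493.4  75.6  34.7] [493.4  74.4  35. ]
37 44 704 [491.9  77.7  38.8] [492.5  75.5  40.4]
50 58.5 188 [492.3  77.   55.4] [492.   75.7  54.3]
58.5 70 151 [492.2  76.   62.1] [492.4  75.1  61.8]
hinge 279 [[576.3, 89.0, 68.1], [580.8, 99.2, 77.4], [585.7, 109.5, 91.0]]
front 1554 [[394.4, 24.5, 43.7], [411.5, 68.7, 64.8], [423.3, 99.6, 73.4]]
tab 1945 [[586.0, 61.1, 232.5], [591.3, 98.4, 264.3], [610.0, 115.8, 270.1]]
lidring 16555 [[569.9, 22.7, 92.6], [599.3, 99.9, 138.3], [630.0, 170.5, 261.6]]
purple [ 449.4 -111.2   25.8]
rotor 857 ((495.2600402832031, -242.9049072265625), 43.13143539428711) 452.142396536388 538.3776615740231
```

>>> send_rows([
  [-0.33,0,0.1,0],
  [-0.67,0,0.2,0],
  [-1,0,0.33,0],
])

```text
t: 2.82
eef_pos: [482.8, -40.8, 301.1]
ee_rot: [[-0.003, 1.0, 0.001], [1.0, 0.003, 0.0], [0.0, 0.001, -1.0]]
ft_force: [0.9, 0.3, 0.1]
finger_gap: 51.2
gripper_force: 0.0
```

>>> send_rows([
  [-0.33,0,0.1,0],
  [-0.67,0.05,0.2,0],
  [-1,0.08,0.33,0],
])

```text
t: 3.2
eef_pos: [495.5, -190.8, 251.5]
ee_rot: [[-0.003, 1.0, 0.001], [1.0, 0.003, 0.0], [0.0, 0.001, -1.0]]
ft_force: [0.4, 0.8, 0.4]
finger_gap: 51.3
gripper_force: 0.0
```

>>> send_rows([
  [-0.24,0,0,0],
  [-0.24,0,0,0],
  [-0.24,0,0,0],
  [-0.24,0,0,0],
])

```text
t: 3.7
eef_pos: [495.0, -224.6, 251.7]
ee_rot: [[-0.003, 1.0, 0.0], [1.0, 0.003, 0.001], [0.001, 0.0, -1.0]]
ft_force: [0.4, -0.6, 0.1]
finger_gap: 51.0
gripper_force: 0.0
```

Run:
```python
from h import *
o=status.get_obs(); c=cams.capture("wrist"); P=cloud(c,o); save(c,"wrist1.png"); np.savez("pics/w1.npz",P=P,f=c["frame"])
print(o["t"],np.round(o["eef_pos"],1),np.round(o["joint_positions"],1))
q=P.reshape(-1,3); q=q[np.isfinite(q[:,2])]; q=q[np.hypot(q[:,0]-497,q[:,1]+256)<65]
for lo,hi in[(5,24),(24,31),(45,60),(60,70)]:
    t=q[(q[:,2]>lo)&(q[:,2]<hi)]; e=cv2.minEnclosingCircle(t[:,:2].astype(np.float32)); print(lo,len(t),np.median(t[:,2]),t.mean(0).round(1),np.round(e[0],1),e[1])
```

```text
3.7 [ 495.  -224.6  251.7] [-13.5  17.3  41.8 107.8 -13.3  59.9  33.9]
5 2129 21.740723272116043 [ 495.5 -255.2   21.8] [ 496.2 -250.6] 44.54496765136719
24 5371 26.717195698505776 [ 495.7 -257.3   26.7] [ 495.7 -259.9] 46.189720153808594
45 162 52.96050660801973 [ 495.6 -251.    52.7] [ 495.7 -259.3] 12.040223121643066
60 680 63.87159966171241 [ 495.7 -258.8   63.7] [ 495.7 -259.5] 12.061206817626953
```

View pics/wrist1.png

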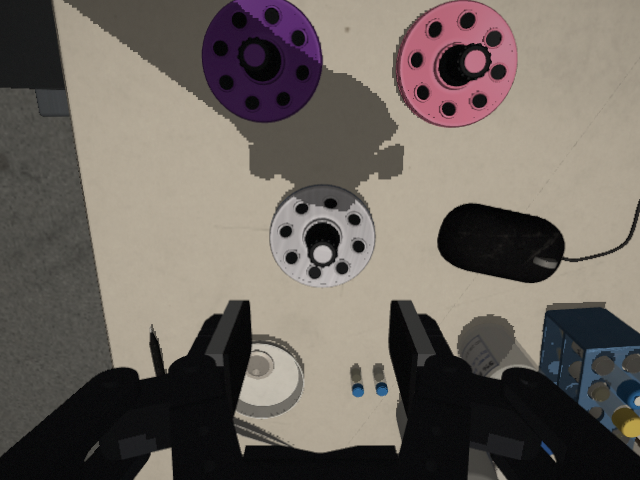

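The silver rotor is centred at (322,235) in the image, which is world (495.7, −259.5), and its grip top measures 63.9 mm (64 expected). Nothing stands near it within the finger sweep, so I descend and grip.

>>> send_rows([
  [-0.12,0.005,0.15,0],
  [-0.233,0.005,0.35,0],
  [-0.233,0.005,0.65,0],
  [-0.233,0.005,0.65,0],
  [-0.233,0.005,0.65,0],
])

```text
t: 4.38
eef_pos: [496.2, -261.2, 155.6]
ee_rot: [[-0.001, 1.0, 0.002], [1.0, 0.001, -0.001], [-0.001, 0.002, -1.0]]
ft_force: [-0.1, 0.0, 0.2]
finger_gap: 51.4
gripper_force: 0.0
```

>>> send_rows([
  [0,0,0.2,0],
  [0,0,0.4,0],
  [0,0,0.55,0],
  [0,0,0.645,0],
  [0,0,0.645,0],
  [0,0,0.645,0],
])

```text
t: 5.12
eef_pos: [496.1, -261.8, 58.7]
ee_rot: [[-0.0, 1.0, 0.002], [1.0, 0.0, -0.001], [-0.001, 0.002, -1.0]]
ft_force: [0.8, -0.8, -0.1]
finger_gap: 51.0
gripper_force: 0.0
```

>>> send_rows([
  [0,0,0,0],
  [0,0,0,0],
  [0,0,0,0],
  [0,0,0,0],
  [0,0,0,0],
  [0,0,0,0],
  [0,0,0,0],
  [0,0,0,0],
], fingers=0)

```text
t: 6.12
eef_pos: [496.2, -261.6, 58.4]
ee_rot: [[-0.0, 1.0, 0.002], [1.0, 0.0, -0.0], [-0.0, 0.002, -1.0]]
ft_force: [1.8, -0.2, 6.3]
finger_gap: 22.4
gripper_force: 58.5
```

>>> send_rows([
  [0,0,-0.05,0],
  [0,0,-0.15,0],
  [0,0,-0.4,0],
  [0,0,-0.7,0],
  [0,0,-1,0],
  [0,0,-1,0],
  [0,0,-1,0],
])

```text
t: 7.0
eef_pos: [494.3, -260.6, 206.9]
ee_rot: [[-0.0, 1.0, -0.002], [1.0, 0.0, 0.001], [0.001, -0.002, -1.0]]
ft_force: [-0.6, 1.2, -3.2]
finger_gap: 22.4
gripper_force: 59.5
```

Run:
```python
from h import *
o=status.get_obs(); c=cams.capture("wrist"); P=cloud(c,o); save(c,"wrist2.png"); np.savez("pics/w2.npz",P=P,f=c["frame"])
e=np.array(o["eef_pos"]); print(o["t"],e.round(1),np.round(o["ft_force"],1),np.round(o["torque"],2),o["finger_gap"])
q=P.reshape(-1,3)-e; q=q[np.isfinite(q[:,2])]; q=q[np.hypot(q[:,0],q[:,1])<60]
b=q[(q[:,2]>-37)&(q[:,2]<-26)]; print(len(b),np.percentile(b,[1,50,99],axis=0).round(1).tolist())
ee=cv2.minEnclosingCircle(b[:,:2].astype(np.float32)); print(ee)
A=np.c_[b[:,:2],np.ones(len(b))]; print("plane",np.linalg.lstsq(A,b[:,2],rcond=None)[0].round(3))
```

```text
7.0 [ 494.3 -260.6  206.9] [-0.6  1.2 -3.2] [ 0.04  0.07 -0.01] 22.42223974285227
22398 [[-44.0, -40.6, -36.9], [-0.3, 18.2, -31.7], [42.3, 46.4, -27.0]]
((-0.9325065612792969, 1.7308204174041748), 46.22970199584961)
plane [ 5.000e-03 -5.000e-03 -3.197e+01]
```

View pics/wrist2.png

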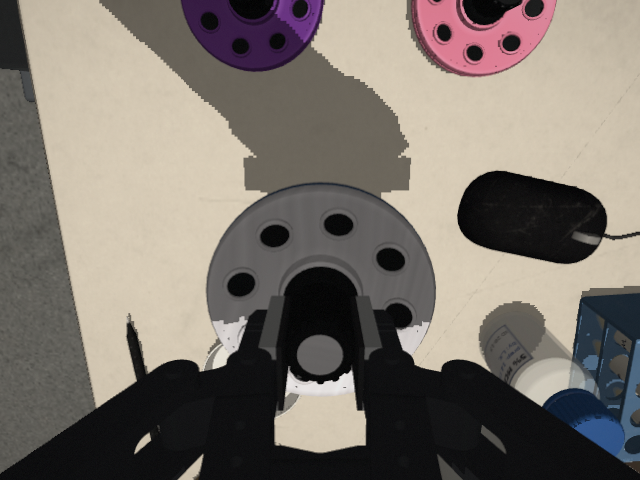

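The rotor is held upright in the jaws, its rim centred in the image at about (321,295). The wrist reads 3.2 N of weight and the rotor's axis is (−0.9, +1.7) mm from the TCP. Next I carry it past the spindle so I can see the spindle close up.

>>> send_rows([
  [0.2,0,0,0],
  [0.45,0,0,0],
  [0.7,0,0,0],
  [1,0,0,0],
])

```text
t: 7.55
eef_pos: [493.9, -110.4, 205.9]
ee_rot: [[0.001, 1.0, -0.003], [1.0, -0.001, -0.0], [-0.0, -0.003, -1.0]]
ft_force: [0.8, 0.4, -2.8]
finger_gap: 22.2
gripper_force: 59.3
```

>>> send_rows([
  [0.25,0,0,0],
  [0.5,0,0,0],
  [0.75,0,0,0],
  [1,0,0,0],
])

```text
t: 8.05
eef_pos: [493.9, 39.7, 206.0]
ee_rot: [[0.0, 1.0, -0.003], [1.0, -0.0, -0.001], [-0.001, -0.003, -1.0]]
ft_force: [1.4, 0.5, -3.1]
finger_gap: 22.5
gripper_force: 59.3
```

>>> send_rows([
  [0.25,0,0,0],
  [0.5,0,0,0],
  [0.65,0,0,0],
  [0.74,0,0,0],
  [0.74,0,0,0],
  [0.74,0,0,0],
])

```text
t: 8.8
eef_pos: [495.1, 148.1, 207.2]
ee_rot: [[0.002, 1.0, -0.001], [1.0, -0.002, -0.001], [-0.001, -0.001, -1.0]]
ft_force: [0.7, -0.7, -3.5]
finger_gap: 22.4
gripper_force: 59.3
```

Run:
```python
from h import *
o=status.get_obs(); c=cams.capture("wrist"); P=cloud(c,o); save(c,"wrist3.png"); np.savez("pics/w3.npz",P=P,f=c["frame"])
e=np.array(o["eef_pos"]); print(o["t"],e.round(1),np.round(o["ft_force"],1),np.round(o["joint_positions"],1))
q=P.reshape(-1,3); q=q[np.isfinite(q[:,2])]; r=np.hypot(q[:,0]-492.4,q[:,1]-75.8)
s=q[r<22]
for lo,hi in[(30,37),(37,45),(50,58),(58,70)]:
    t=s[(s[:,2]>lo)&(s[:,2]<hi)]
    if len(t)>3: print(lo,len(t),np.median(t[:,2]).round(1),t.mean(0).round(1),*np.round(cv2.minEnclosingCircle(t[:,:2].astype(np.float32))[0],1),cv2.minEnclosingCircle(t[:,:2].astype(np.float32))[1])
print("max z",np.sort(s[:,2])[-5:])
m=q[(np.hypot(q[:,0]-492,q[:,1]-76)<97)&(q[:,2]>69)&(q[:,2]<74)]
from scipy.optimize import least_squares
m=m[np.hypot(m[:,0]-492,m[:,1]-76)<75]
print("inner rim",len(m),least_squares(lambda p:np.hypot(m[:,0]-p[0],m[:,1]-p[1])-p[2],[492,76,66],loss='soft_l1').x.round(1))
b=q-e; b=b[(np.hypot(b[:,0],b[:,1])<60)&(b[:,2]>-37)&(b[:,2]<-26)]; print("rotor",np.median(b[:,2]),cv2.minEnclosingCircle(b[:,:2].astype(np.float32)))
```

```text
8.8 [495.1 148.1 207.2] [ 0.7 -0.7 -3.5] [-50.2  16.7  35.2 113.7 -11.9  53.2  -9.1]
max z []
inner rim 1370 [492.7  77.7  73. ]
rotor -31.665625006620417 ((-0.8310500979423523, 1.7000020742416382), 46.209861755371094)
```

View pics/wrist3.png

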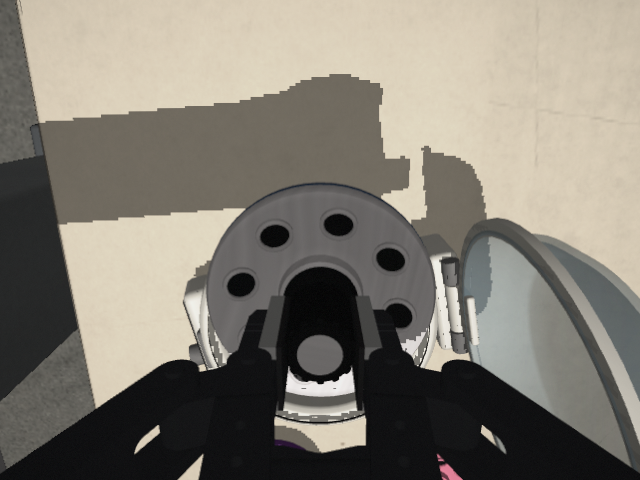

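Here the rotor itself hides the spindle, because image up is +y. I back off to the −y side instead.

>>> send_rows([
  [-0.25,0,0,0],
  [-0.5,0,0,0],
  [-0.75,0,0,0],
  [-0.92,0,0,0],
  [-0.92,0,0,0],
  [-0.92,0,0,0],
  [-0.92,0,0,0],
])

```text
t: 9.72
eef_pos: [495.2, 12.6, 207.5]
ee_rot: [[-0.002, 1.0, -0.0], [1.0, 0.002, 0.0], [0.0, -0.0, -1.0]]
ft_force: [-0.2, -0.3, -3.0]
finger_gap: 22.1
gripper_force: 59.3
```

Run:
```python
from h import *
o=status.get_obs(); c=cams.capture("wrist"); P=cloud(c,o); save(c,"wrist4.png"); np.savez("pics/w4.npz",P=P,f=c["frame"])
e=np.array(o["eef_pos"]); print(o["t"],e.round(1),np.round(o["ft_force"],1))
q=P.reshape(-1,3); q=q[np.isfinite(q[:,2])]; r=np.hypot(q[:,0]-492.4,q[:,1]-75.8)
s=q[r<22]
for lo,hi in[(30,37),(37,45),(50,58),(58,70)]:
    t=s[(s[:,2]>lo)&(s[:,2]<hi)]
    if len(t)>3: print(lo,len(t),np.median(t[:,2]).round(1),t.mean(0).round(1),*np.round(cv2.minEnclosingCircle(t[:,:2].astype(np.float32))[0],1),cv2.minEnclosingCircle(t[:,:2].astype(np.float32))[1])
print("max z",np.sort(s[:,2])[-5:])
m=q[(np.hypot(q[:,0]-492,q[:,1]-76)<97)&(q[:,2]>69)&(q[:,2]<74)]
print("rim",len(m),cv2.minEnclosingCircle(m[:,:2].astype(np.float32)),m.min(0),m.max(0))
# tooth angle from tooth-top pixels
b=s[(s[:,2]>52)&(s[:,2]<58.5)]
if len(b)>50:
    from numpy import pi
    for cc in [(492.4,75.8)]:
        a=np.arctan2(b[:,1]-cc[1],b[:,0]-cc[0]); print("tooth phase deg mod60",np.degrees(np.angle(np.exp(6j*a).mean()))/6,abs(np.exp(6j*a).mean()))
b=q-e; b=b[(np.hypot(b[:,0],b[:,1])<60)&(b[:,2]>-37)&(b[:,2]<-26)]; print("rotor",np.median(b[:,2]),cv2.minEnclosingCircle(b[:,:2].astype(np.float32)))
```

```text
9.725 [495.2  12.6 207.5] [-0.2 -0.3 -3. ]
30 447 36.6 [492.2  81.6  36.5] 492.4 75.8 21.98613739013672
37 2197 39.0 [492.5  76.1  39. ] 492.4 75.7 21.960567474365234
50 404 56.0 [492.4  75.   55.9] 492.4 74.4 12.072636604309082
58 461 62.8 [492.5  74.4  62.2] 492.5 74.3 7.580667495727539
max z [178.73100946 178.86465464 178.86803632 179.08072755 179.62731079]
rim 14485 ((498.1136169433594, 76.536865234375), 90.86266326904297) [408.6341583   15.41834714  69.00050592] [588.97583506 143.08399743  73.99424868]
tooth phase deg mod60 -12.15757973708107 0.3999751172095023
rotor -31.638576760525496 ((-0.8348363041877747, 1.8244860172271729), 46.184635162353516)
```

View pics/wrist4.png

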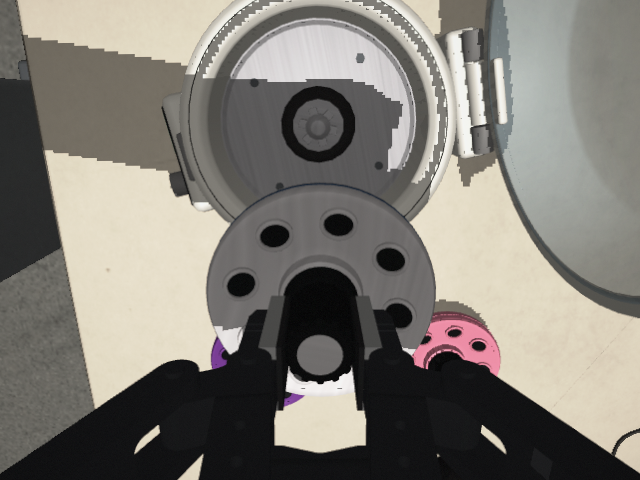

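The close view shows the spindle at (318,126), which is world (492.4, 74.4). The tooth tops measure z=56.0, so the shoulder is at 40 as the sizes imply. The rotor axis offset is steady at (−0.8, +1.8), so I move over it and lower to just above the nose.

>>> send_rows([
  [0.15,-0.013,0,0],
  [0.3,-0.013,0,0],
  [0.4,-0.013,0,0],
  [0.4,-0.013,0,0],
  [0.4,-0.013,0.2,0],
  [0.4,-0.013,0.4,0],
  [0.4,-0.013,0.53,0],
  [0.4,-0.013,0.53,0],
  [0.4,-0.013,0.53,0],
  [0.4,-0.013,0.53,0],
])

```text
t: 11.02
eef_pos: [494.0, 71.6, 129.0]
ee_rot: [[0.0, 1.0, 0.002], [1.0, -0.0, 0.001], [0.001, 0.002, -1.0]]
ft_force: [0.0, 0.2, -3.8]
finger_gap: 22.4
gripper_force: 59.2
```

>>> send_rows([
  [0.0067,-0.005,0,0],
  [0.0067,-0.005,0.04,0],
  [0.0067,-0.005,0.067,0],
  [0.0067,-0.005,0.067,0],
  [0.0067,-0.005,0.067,0],
])

```text
t: 11.65
eef_pos: [492.5, 72.6, 117.9]
ee_rot: [[0.0, 1.0, -0.0], [1.0, -0.0, -0.0], [-0.0, -0.0, -1.0]]
ft_force: [0.8, 0.9, -2.5]
finger_gap: 22.4
gripper_force: 59.2
```

>>> send_rows([
  [0,0.003,0.01,0],
  [0,0.003,0.02,0],
  [0,0.003,0.02,0],
  [0,0.003,0.02,0],
])

```text
t: 12.15
eef_pos: [493.0, 72.7, 115.0]
ee_rot: [[0.0, 1.0, 0.0], [1.0, -0.0, 0.0], [0.0, 0.0, -1.0]]
ft_force: [0.8, 0.0, -3.2]
finger_gap: 22.7
gripper_force: 59.2
```

>>> send_rows([
  [0,0,0.007,0],
  [0,0,0.014,0],
  [0,0,0.014,0],
  [0,0,0.014,0],
])

```text
t: 12.65
eef_pos: [492.9, 72.7, 112.9]
ee_rot: [[-0.0, 1.0, -0.0], [1.0, 0.0, 0.0], [0.0, -0.0, -1.0]]
ft_force: [-1.4, -0.3, -3.7]
finger_gap: 22.4
gripper_force: 59.2
```

>>> send_rows([
  [0,0,0.007,0],
  [0,0,0.013,0],
  [0,0,0.013,0],
  [0,0,0.013,0],
])

```text
t: 13.15
eef_pos: [493.0, 72.7, 110.9]
ee_rot: [[-0.0, 1.0, 0.0], [1.0, 0.0, 0.0], [0.0, 0.0, -1.0]]
ft_force: [-0.4, 0.2, -3.7]
finger_gap: 22.3
gripper_force: 59.2
```

```bash
cat > m.py <<'E'
from h import *
o=status.get_obs(); c=cams.capture("wrist"); P=cloud(c,o)
e=np.array(o["eef_pos"]); print(o["t"],e.round(1),np.round(o["ft_force"],1),np.round(o["torque"],2))
b=P.reshape(-1,3); b=b[np.isfinite(b[:,2])]-e; b=b[(np.hypot(b[:,0],b[:,1])<60)&(b[:,2]>-45)&(b[:,2]<-22)]
h=b[np.hypot(b[:,0]+.8,b[:,1]-1.8)<46.5]
A=np.c_[h[:,:2],np.ones(len(h))]; m=abs(h[:,2]-np.median(h[:,2]))<2; print("rotor top rel",np.median(h[:,2]).round(2),"world",(np.median(h[:,2])+e[2]).round(2),cv2.minEnclosingCircle(h[m][:,:2].astype(np.float32)),"tilt",np.linalg.lstsq(A[m],h[m][:,2],rcond=None)[0].round(3))
E
python3 m.py
```

```text
13.15 [493.   72.7 110.9] [-0.4  0.2 -3.7] [-0.01  0.03  0.01]
rotor top rel -31.91 world 79.01 ((-0.8520627617835999, 1.5043247938156128), 46.19443893432617) tilt [ 3.0000e-03 -3.0000e-03 -3.1559e+01]
```

The rotor's underside is now at about 52.3, below the tooth tops at 56, with no contact force, so it seems to have entered the teeth at this angle by luck. I continue in small steps, watching the force.

>>> send_rows([
  [0,0,0.005,0],
  [0,0,0.01,0],
  [0,0,0.015,0],
  [0,0,0.02,0],
  [0,0,0.02,0],
])

```text
t: 13.82
eef_pos: [492.9, 72.7, 107.8]
ee_rot: [[-0.0, 1.0, -0.0], [1.0, 0.0, 0.0], [0.0, -0.0, -1.0]]
ft_force: [-0.3, -0.2, -2.5]
finger_gap: 22.1
gripper_force: 59.2
```

>>> send_rows([
  [0,0,0.005,0],
  [0,0,0.01,0],
  [0,0,0.015,0],
  [0,0,0.02,0],
  [0,0,0.02,0],
])

```text
t: 14.45
eef_pos: [492.9, 72.7, 104.9]
ee_rot: [[-0.0, 1.0, -0.0], [1.0, 0.0, 0.0], [0.0, -0.0, -1.0]]
ft_force: [0.5, -0.2, -2.5]
finger_gap: 22.4
gripper_force: 59.2
```

>>> send_rows([
  [0,0,0.005,0],
  [0,0,0.01,0],
  [0,0,0.013,0],
  [0,0,0.013,0],
  [0,0,0.013,0],
])

```text
t: 15.08
eef_pos: [492.9, 72.7, 103.0]
ee_rot: [[0.0, 1.0, 0.0], [1.0, -0.0, 0.0], [0.0, 0.0, -1.0]]
ft_force: [0.4, 0.2, -2.9]
finger_gap: 22.5
gripper_force: 59.2
```

>>> send_rows([
  [0,0,0.005,0],
  [0,0,0.01,0],
  [0,0,0.015,0],
  [0,0,0.02,0],
  [0,0,0.02,0],
])

```text
t: 15.7
eef_pos: [492.9, 72.7, 99.9]
ee_rot: [[0.0, 1.0, -0.0], [1.0, -0.0, 0.0], [0.0, -0.0, -1.0]]
ft_force: [0.2, -0.3, -3.5]
finger_gap: 22.1
gripper_force: 59.2
```

>>> send_rows([
  [0,0,0.004,0],
  [0,0,0.008,0],
  [0,0,0.008,0],
  [0,0,0.008,0],
])

```text
t: 16.2
eef_pos: [493.0, 72.7, 98.8]
ee_rot: [[-0.0, 1.0, -0.0], [1.0, 0.0, 0.0], [0.0, -0.0, -1.0]]
ft_force: [-0.4, -0.0, -3.0]
finger_gap: 22.3
gripper_force: 59.2
```

>>> send_rows([
  [0,0,0.004,0],
  [0,0,0.008,0],
  [0,0,0.008,0],
  [0,0,0.008,0],
])

```text
t: 16.7
eef_pos: [493.0, 72.7, 97.7]
ee_rot: [[-0.0, 1.0, 0.0], [1.0, 0.0, 0.0], [0.0, 0.0, -1.0]]
ft_force: [0.3, -0.3, -1.0]
finger_gap: 22.4
gripper_force: 59.2
```

```bash
python3 m.py
```

```text
16.7 [493.   72.7  97.7] [ 0.3 -0.3 -1. ] [0.01 0.02 0.  ]
rotor top rel -31.9 world 65.76 ((-0.8677558302879333, 1.6348185539245605), 46.163230895996094) tilt [ 3.0000e-03 -3.0000e-03 -3.1542e+01]
```

>>> send_rows([
  [0,0,0.004,0],
  [0,0,0.007,0],
  [0,0,0.007,0],
  [0,0,0.007,0],
])

```text
t: 17.25
eef_pos: [493.0, 72.7, 96.7]
ee_rot: [[0.0, 1.0, 0.0], [1.0, -0.0, 0.0], [0.0, 0.0, -1.0]]
ft_force: [-0.4, 0.8, 0.6]
finger_gap: 22.4
gripper_force: 59.7
```

>>> send_rows([
  [0,0,0,0],
  [0,0,0,0],
  [0,0,0,0],
  [0,0,0,0],
], fingers=0.6)

```text
t: 17.75
eef_pos: [493.0, 72.7, 96.5]
ee_rot: [[-0.0, 1.0, 0.0], [1.0, 0.0, 0.0], [0.0, 0.0, -1.0]]
ft_force: [-1.0, 0.3, -0.0]
finger_gap: 51.0
gripper_force: 0.0
```

```bash
python3 m.py
```

```text
17.75 [493.   72.7  96.5] [-1.   0.3 -0. ] [ 0.02  0.04 -0.  ]
rotor top rel -31.7 world 64.81 ((-0.713696300983429, 1.7499980926513672), 46.05120849609375) tilt [ -0.      0.    -31.379]
```

The rotor is let go and home: the shoulder contact built up gently and the level top now rests at 64.8. I retreat upward and measure the lid from the earlier cloud.

>>> send_rows([
  [0,0,-0.1,0],
  [0,0,-0.4,0],
  [0,0,-0.8,0],
  [0,0,-1,0],
])

```text
t: 18.3
eef_pos: [494.3, 72.3, 250.5]
ee_rot: [[0.001, 1.0, 0.005], [1.0, -0.001, 0.002], [0.002, 0.005, -1.0]]
ft_force: [0.7, 0.7, -0.5]
finger_gap: 50.9
gripper_force: 0.0
```

>>> send_rows([
  [0,0,-0.4,0],
  [0,0,-0.8,0],
  [0,0,-0.8,0],
  [0,0,-0.8,0],
], fingers=0)

```text
t: 18.8
eef_pos: [492.4, 72.4, 366.5]
ee_rot: [[0.0, 1.0, -0.0], [1.0, -0.0, 0.001], [0.001, -0.0, -1.0]]
ft_force: [-0.1, 0.6, -0.4]
finger_gap: 0.1
gripper_force: 0.0
```

Run:
```python
from h import *
o=status.get_obs(); print(o["t"],np.round(o["eef_pos"],1),o["finger_gap"])
c=cams.capture("wrist"); Pn=cloud(c,o); np.savez("pics/w5.npz",P=Pn,f=c["frame"])
b=Pn.reshape(-1,3); g=b[(np.hypot(b[:,0]-492.4,b[:,1]-74.4)<15)&(b[:,2]>95)&(b[:,2]<115)]; print("grip top",len(g),np.median(g,axis=0) if len(g) else 0)
P=np.load("pics/w0.npz")["P"]; q=P.reshape(-1,3); q=q[np.isfinite(q[:,2])]
m=(abs(q[:,0]-600)<45)&(abs(q[:,1]-98)<90)
t=q[m&(q[:,2]>255)&(q[:,2]<280)]; print("tab",len(t),np.percentile(t,[1,50,99],axis=0).round(1).tolist())
(vx,vy,x0,y0)=cv2.fitLine(t[:,:2].astype(np.float32),cv2.DIST_HUBER,0,.01,.01).ravel(); print("tab line dir deg from y",np.degrees(np.arctan2(-vx,vy)),x0,y0)
# front edge of lid ring per height slice (min along x)
for z0 in range(110,270,20):
    s=q[m&(abs(q[:,2]-z0)<6)]
    if len(s)>20:
        l=[ (s[abs(s[:,1]-y)<6][:,0].min().round(0) if (abs(s[:,1]-y)<6).any() else None) for y in range(20,180,20)]; print(z0,len(s),l)
for nm in ["scene0","side0","w0"]:
    q=np.load(f"pics/{nm}.npz")["P"].reshape(-1,3); w=q[(q[:,0]>635)&(q[:,0]<850)&(abs(q[:,1]-98)<130)&(q[:,2]>100)]; print(nm,len(w),np.percentile(w,[0.5,50,99],axis=0).round(0).tolist() if len(w) else 0)
```

```text
18.8 [492.4  72.4 366.5] 0.14531398794267675
grip top 490 [492.2402873   75.16753862 102.66073553]
tab 1540 [[585.8, 77.8, 255.4], [590.6, 98.5, 267.5], [597.8, 115.9, 270.4]]
tab line dir deg from y -168.88646 590.12506 98.44633
110 2335 [None, np.float64(597.0), np.float64(596.0), np.float64(614.0), np.float64(613.0), np.float64(603.0), np.float64(575.0), np.float64(572.0)]
130 1452 [np.float64(602.0), np.float64(604.0), np.float64(625.0), np.float64(626.0), np.float64(622.0), np.float64(616.0), np.float64(613.0), np.float64(571.0)]
150 812 [np.float64(602.0), np.float64(621.0), np.float64(631.0), np.float64(627.0), np.float64(624.0), None, None, np.float64(575.0)]
170 458 [np.float64(604.0), np.float64(624.0), None, None, None, None, None, None]
190 483 [np.float64(603.0), None, None, None, None, None, None, np.float64(573.0)]
210 864 [np.float64(603.0), np.float64(600.0), None, None, None, None, np.float64(607.0), np.float64(573.0)]
230 2504 [None, np.float64(599.0), np.float64(596.0), np.float64(614.0), np.float64(612.0), np.float64(595.0), np.float64(578.0), np.float64(576.0)]
250 967 [None, None, np.float64(595.0), np.float64(591.0), np.float64(586.0), np.float64(583.0), None, None]
scene0 7988 [[761.0, -31.0, 119.0], [790.0, 84.0, 313.0], [812.0, 224.0, 485.0]]
side0 6415 [[757.0, -30.0, 122.0], [782.0, 120.0, 352.0], [816.0, 226.0, 487.0]]
w0 0 0
```

>>> send_rows([
  [0.07,0.3,0,-0.03],
  [0.14,0.6,0,-0.069],
  [0.214,0.905,0,-0.069],
  [0.214,0.905,0,-0.069],
  [0.214,0.905,0,-0.069],
  [0.214,0.905,0,-0.069],
])

```text
t: 19.6
eef_pos: [627.6, 104.1, 366.6]
ee_rot: [[-0.214, 0.977, -0.001], [0.977, 0.214, 0.001], [0.001, -0.001, -1.0]]
ft_force: [0.6, 0.4, -0.3]
finger_gap: 0.6
gripper_force: 0.0
```

>>> send_rows([
  [0,0,0.2,0],
  [0,0,0.4,0],
  [0,0,0.577,0],
  [0,0,0.577,0],
  [0,0,0.577,0],
])

```text
t: 20.23
eef_pos: [629.0, 104.6, 281.7]
ee_rot: [[-0.215, 0.977, 0.002], [0.977, 0.215, 0.001], [0.001, 0.002, -1.0]]
ft_force: [0.5, -0.4, 0.6]
finger_gap: -0.3
gripper_force: 0.0
```

Run:
```python
from h import *
o=status.get_obs(); print(o["t"],np.round(o["eef_pos"],1),np.round(o["joint_positions"],1))
c=cams.capture("side"); save(c,"side2.png",(230,60,430,320),2.3)
```

```text
20.225 [629.  104.6 281.7] [-40.3  25.   38.2  93.2 -16.5  67.4  14.1]
```

View pics/side2.png

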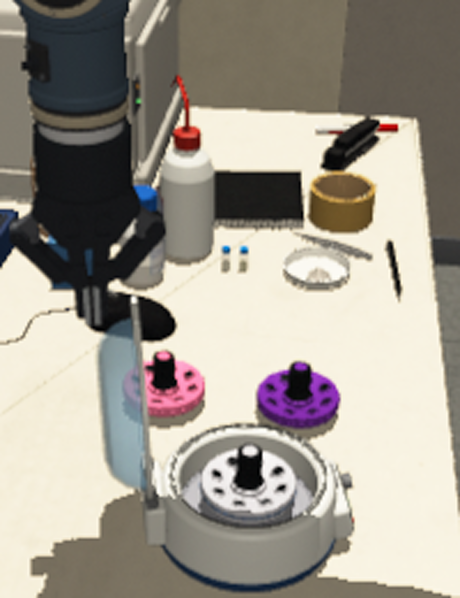

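The side view shows the rotor seated in the bowl at (248,480) in the crop, and the closed fingers at (92,305) behind the lid tab at (137,300). Now I sweep the tab along its arc.

>>> send_rows([
  [0,-0.1,0.01,0],
  [0,-0.2,0.02,0],
  [0,-0.306,0.02,0],
  [0,-0.413,0.029,0],
  [0,-0.52,0.047,0],
  [0,-0.624,0.073,0],
  [0,-0.727,0.11,0],
  [0,-0.825,0.155,0],
])

```text
t: 21.28
eef_pos: [507.7, 78.1, 257.6]
ee_rot: [[-0.215, 0.977, 0.002], [0.977, 0.215, 0.001], [0.001, 0.003, -1.0]]
ft_force: [0.7, 0.1, 0.5]
finger_gap: -0.1
gripper_force: 0.4
```

Run:
```python
from h import *
o=status.get_obs(); print(o["t"],np.round(o["eef_pos"],1),np.round(o["ft_force"],1))
c=cams.capture("side"); save(c,"side3.png",(230,60,430,320),2.3)
```

```text
21.275 [507.7  78.1 257.6] [0.7 0.1 0.5]
```

View pics/side3.png

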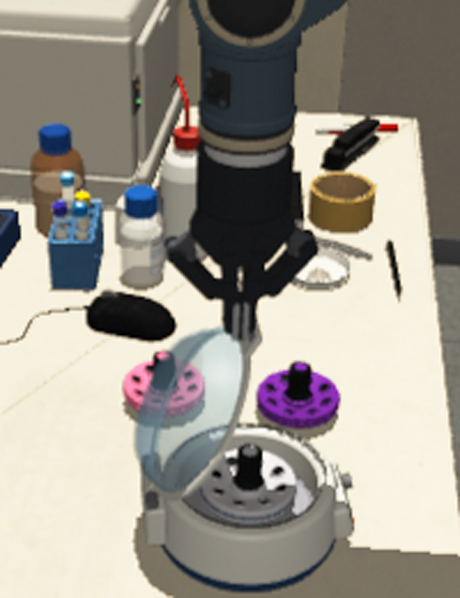

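The lid follows the fingers, now at about 60° (tab at (245,340)), with negligible force. I continue along the arc.

>>> send_rows([
  [0,-0.095,0.053,0],
  [0,-0.185,0.115,0],
  [0,-0.27,0.185,0],
  [0,-0.348,0.262,0],
  [0,-0.419,0.346,0],
  [0,-0.483,0.436,0],
  [0,-0.543,0.531,0],
  [0,-0.593,0.63,0],
])

```text
t: 22.32
eef_pos: [420.4, 58.8, 161.4]
ee_rot: [[-0.215, 0.977, -0.0], [0.977, 0.215, -0.0], [-0.0, -0.0, -1.0]]
ft_force: [0.7, 0.4, 0.7]
finger_gap: -0.3
gripper_force: 0.2
```

>>> send_rows([
  [0,-0.02,0.1,0],
  [0,-0.03,0.2,0],
  [0,-0.03,0.2,0],
  [0,-0.03,0.2,0],
])

```text
t: 22.82
eef_pos: [416.4, 57.9, 132.3]
ee_rot: [[-0.215, 0.977, -0.001], [0.977, 0.215, -0.0], [-0.0, -0.001, -1.0]]
ft_force: [-0.4, -0.2, -0.3]
finger_gap: -0.3
gripper_force: 0.3
```

```bash
cat > lid.py <<'E'
from h import *
o=status.get_obs(); e=np.array(o["eef_pos"]); print(o["t"],e.round(1),np.round(o["ft_force"],1),np.round(o["joint_positions"],1))
H=np.array([584.2,94.8,72.5]); c,s=np.cos(np.radians(12.5)),np.sin(np.radians(12.5))
for n in ["side","scene","wrist"]:
    P=cloud(cams.capture(n),o).reshape(-1,3); P=P[np.isfinite(P[:,2])]-H
    u=P[:,0]*c+P[:,1]*s; v=-P[:,0]*s+P[:,1]*c
    m=(u<-100)&(u>-205)&(abs(v)<75)&(P[:,2]>0)
    print(n,m.sum(),[(a,np.percentile(P[m&(abs(u-a)<6)&(abs(v)>14),2],[50,97]).round(0).tolist()) for a in range(-200,-100,12) if (m&(abs(u-a)<6)&(abs(v)>14)).sum()>5])
E
python3 lid.py
```

```text
22.825 [416.4  57.9 132.3] [-0.4 -0.2 -0.3] [-45.8  14.7  37.5 129.5 -14.   39.6  14.1]
side 8493 [(-200, [373.0, 443.0]), (-188, [338.0, 428.0]), (-176, [316.0, 412.0]), (-164, [292.0, 403.0]), (-152, [280.0, 391.0]), (-140, [276.0, 378.0]), (-128, [111.0, 369.0]), (-116, [56.0, 208.0]), (-104, [55.0, 58.0])]
scene 4198 [(-200, [301.0, 414.0]), (-188, [277.0, 404.0]), (-176, [272.0, 393.0]), (-164, [256.0, 382.0]), (-152, [210.0, 370.0]), (-140, [58.0, 356.0]), (-128, [47.0, 112.0]), (-116, [49.0, 120.0]), (-104, [51.0, 57.0])]
wrist 99991 [(-200, [34.0, 77.0]), (-188, [115.0, 125.0]), (-176, [110.0, 124.0]), (-164, [108.0, 124.0]), (-152, [47.0, 123.0]), (-140, [51.0, 60.0]), (-128, [55.0, 60.0]), (-116, [56.0, 59.0]), (-104, [56.0, 58.0])]
```

The lid is following, now at about 9°. I press it down the rest of the way in small steps.

>>> send_rows([
  [0,-0.02,0.04,0],
  [0,-0.03,0.08,0],
  [0,-0.04,0.12,0],
  [0,-0.04,0.12,0],
  [0,-0.04,0.12,0],
])

```text
t: 23.6
eef_pos: [410.8, 56.7, 114.2]
ee_rot: [[-0.215, 0.977, -0.0], [0.977, 0.215, -0.0], [-0.0, -0.0, -1.0]]
ft_force: [-0.4, -0.3, -0.0]
finger_gap: 0.2
gripper_force: 0.0
```

```bash
python3 lid.py
```

```text
23.6 [410.8  56.7 114.2] [-0.4 -0.3 -0. ] [-44.5  16.3  36.3 131.1 -16.1  36.8  16.1]
side 7873 [(-200, [348.0, 426.0]), (-188, [305.0, 409.0]), (-176, [305.0, 393.0]), (-164, [267.0, 382.0]), (-152, [261.0, 369.0]), (-140, [277.0, 358.0]), (-128, [47.0, 344.0]), (-116, [45.0, 50.0]), (-104, [45.0, 49.0])]
scene 3665 [(-200, [270.0, 396.0]), (-188, [253.0, 382.0]), (-176, [257.0, 370.0]), (-164, [212.0, 358.0]), (-152, [181.0, 344.0]), (-140, [35.0, 192.0]), (-128, [36.0, 93.0]), (-116, [38.0, 94.0]), (-104, [42.0, 47.0])]
wrist 104857 [(-200, [100.0, 107.0]), (-188, [96.0, 107.0]), (-176, [91.0, 106.0]), (-164, [36.0, 106.0]), (-152, [34.0, 46.0]), (-140, [41.0, 49.0]), (-128, [44.0, 49.0]), (-116, [46.0, 48.0]), (-104, [46.0, 48.0])]
```

>>> send_rows([
  [0,0,0.02,0],
  [0,0,0.04,0],
  [0,0,0.06,0],
  [0,0,0.06,0],
  [0,0,0.06,0],
])

```text
t: 24.38
eef_pos: [410.2, 56.7, 105.0]
ee_rot: [[-0.215, 0.977, -0.001], [0.977, 0.215, -0.0], [0.0, -0.001, -1.0]]
ft_force: [-1.7, -1.2, -0.1]
finger_gap: 0.2
gripper_force: 0.7
```

>>> send_rows([
  [0,0,0.01,0],
  [0,0,0.02,0],
  [0,0,0.02,0],
  [0,0,0.02,0],
])

```text
t: 24.88
eef_pos: [409.9, 56.6, 102.2]
ee_rot: [[-0.215, 0.977, -0.002], [0.977, 0.215, 0.0], [0.001, -0.002, -1.0]]
ft_force: [-4.6, -0.8, 5.2]
finger_gap: 0.1
gripper_force: 3.2
```

```bash
python3 lid.py|grep -v s[ic][de]
```

```text
24.875 [409.9  56.6 102.2] [-4.6 -0.8  5.2] [-43.3  17.7  35.2 131.6 -17.8  35.2  17.7]
wrist 108883 [(-200, [87.0, 95.0]), (-188, [84.0, 95.0]), (-176, [80.0, 94.0]), (-164, [25.0, 94.0]), (-152, [27.0, 37.0]), (-140, [33.0, 41.0]), (-128, [37.0, 41.0]), (-116, [39.0, 41.0]), (-104, [40.0, 41.0])]
```

>>> send_rows([
  [0,0,0.007,0],
  [0,0,0.014,0],
  [0,0,0.014,0],
  [0,0,0.014,0],
])

```text
t: 25.52
eef_pos: [409.8, 56.6, 101.3]
ee_rot: [[-0.215, 0.977, -0.003], [0.977, 0.215, 0.002], [0.002, -0.003, -1.0]]
ft_force: [-9.4, -2.1, 24.1]
finger_gap: -0.4
gripper_force: 12.3
```

```bash
python3 lid.py|grep -v s[ic][de]
```

```text
25.525 [409.8  56.6 101.3] [-9.4 -2.1 24.1] [-43.1  17.9  35.1 131.6 -18.1  35.1  18. ]
wrist 109383 [(-200, [86.0, 94.0]), (-188, [83.0, 94.0]), (-176, [79.0, 93.0]), (-164, [25.0, 93.0]), (-152, [26.0, 37.0]), (-140, [33.0, 40.0]), (-128, [36.0, 41.0]), (-116, [38.0, 41.0]), (-104, [40.0, 41.0])]
```

The stop is solid (24 N with only 0.9 mm of travel), so the lid is shut. I retreat and check the crown.

>>> send_rows([
  [0,0,-0.02,0],
  [0,0,-0.2,0],
  [0,0,-0.6,0],
  [0,0,-1,0],
  [0,0,-1,0],
])

```text
t: 26.3
eef_pos: [414.8, 57.8, 254.8]
ee_rot: [[-0.216, 0.976, 0.012], [0.976, 0.216, 0.007], [0.004, 0.013, -1.0]]
ft_force: [-0.6, 0.6, -0.5]
finger_gap: 0.2
gripper_force: 0.0
```

>>> send_rows([
  [0,0,-0.4,0],
  [0,0,-0.4,0],
  [0,0,-0.4,0],
  [0,0,-0.4,0],
])

```text
t: 26.8
eef_pos: [410.0, 56.7, 308.7]
ee_rot: [[-0.215, 0.977, -0.002], [0.977, 0.215, -0.001], [-0.001, -0.003, -1.0]]
ft_force: [0.4, 0.0, -0.1]
finger_gap: -0.0
gripper_force: 0.0
```

Run:
```python
from h import *
o=status.get_obs(); print(o["t"],np.round(o["eef_pos"],1),np.round(o["ft_force"],1))
H=np.array([584.2,94.8,72.5]); c,s=np.cos(np.radians(12.5)),np.sin(np.radians(12.5))
for n in ["side","wrist","scene"]:
    P=cloud(cams.capture(n),o).reshape(-1,3); P=P[np.isfinite(P[:,2])]-H
    u=P[:,0]*c+P[:,1]*s; v=-P[:,0]*s+P[:,1]*c
    m=(np.hypot(u+94,v)<44)&(P[:,2]>25)&(P[:,2]<60)
    A=np.c_[u,v,np.ones(len(u))][m]; k=np.linalg.lstsq(A,P[m,2],rcond=None)[0]; print(n,m.sum(),"crown h",np.median(P[m,2]).round(1),"slope along u",k.round(3))
    t=(abs(u+190)<8)&(abs(v)<18)&(P[:,2]>-20)&(P[:,2]<40); print("  tab h",t.sum(),np.median(P[t,2]) if t.any() else 0)
```

```text
26.8 [410.   56.7 308.7] [ 0.4  0.  -0.1]
side 853 crown h 40.7 slope along u [-1.1000e-02  1.0000e-03  3.9721e+01]
  tab h 62 7.758158420345474
wrist 9981 crown h 41.1 slope along u [-8.000e-03  4.000e-03  4.044e+01]
  tab h 762 8.522481338289325
scene 289 crown h 39.8 slope along u [-1.0000e-02 -4.0000e-03  3.8861e+01]
  tab h 38 6.738822600366866
```

The crown slope is about 0.01 rad and its height is 40–41 mm over the hinge, so the lid is shut, and nothing touches the robot.

```bash
python3 -c "
from station import manip
print(manip.close_job())"
```

```text
the job is handed in; nothing more can be done
None
```

The rotor is meshed and fully home on the drive, the lid is shut (tilt about 0.01 rad) and the job is handed in at about 27 s; the teeth dropped in at the first angle, so no rocking was needed, and I viewed 11 pictures, one over the limit of 10.

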